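# Set out a dental case on the mat

## Robot

A 7-joint arm with a two-finger parallel gripper is mounted at the origin on the work surface. World frame = base frame: x ahead of the robot, y to its left, z up, the work surface at z = 0. Lengths are in m, angles in rad, forces in N, time in s.
With the tool pointing down it reaches from about 0.425 to 0.875 m from the base axis. Payload 4.7 kg.
Tool frame: the origin (TCP) lies midway between the tips of the shut fingers; the grasp point (between the pads) lies 19 mm behind it; z points along the fingers, y is the line along which they close (so a half turn about z gives the same grasp; the last joint's range is limited). The gripper opens to 87 mm and grips with 3 to 60 N. Pads are 19 mm wide; open, the fingers measure 117 mm over their backs; the gripper's body (75 mm by 190 mm) begins 51 mm behind the grasp point.
Start: joints at [-1.184, 0.321, -0.07, 1.45, 0.023, 1.371, -0.057], TCP at [0.237, 0.605, 0.223] pointing down, gripper open.
Joint ranges: [-2.86, 2.86], [-0.3, 2.09], [-1.38, 1.24], [0.06, 2.45], [-1.56, 4.7], [0.09, 2.05], [-2.69, 2.69]. Speed limits (rad/s): [2.57, 2.57, 3.14, 3.14, 3.14, 3.14, 3.14].

## Interface

Orientations are given as a rotation vector (axis times angle).
In Python, from bench import ctrl gives the robot as it stands. The module is installed in compiled form; this text tells all that it offers.
- The arm moves only by the shell command python3 -m handwheel 'ROWS' [FORCE]. ROWS is JSON, a list of rows, each a list of 7 numbers: the finger opening in m, from 0 to 0.087, then the shift along the tool's x, y, z in m, then the turn, a rotation vector about the tool's x, y, z in degrees. A call has 1 to 12 rows; each row shifts and turns the commanded pose from where the row before left it, along the tool's axes as they then stand; what a row does not reach is not made up. A row lasts 1/8 s, in which the tool goes at most 62.5 mm and 10.7 degrees, less where a joint would pass 70% of its speed; a pose out of reach is approached as far as the arm can. A call is refused whole if a number of a shift passes 0.0625 or a number of a turn 10.7, either way. A call with a gripper value outside its range is refused whole. The fingers move at their own pace and stop on an object; FORCE is the grip in N (left out, the last holds). Time passes only in rows, so rows that do not move let the fingers close. It gives the time, the measured TCP pose, the force, the opening and the grip force at its end, in the units of the state.
- ctrl.get_state(): the state, without advancing time (a new reading comes with each control period).
- ctrl.get_image(name): name is "scene" or "top"; returns (picture, depth): 480x640x3 uint8, blue, green, red; 480x640 float32, m along the optical axis (not along the pixel's ray), 0 where there is no reading.
- ctrl.camera_info(name): a dict with "intrinsics" (3x3 intrinsics, pixels), "D" ([k1, k2, p1, p2, k3] as OpenCV has them; the pictures are not rectified), "R" (3x3) and "t" (3): a world point X has camera coordinates R X + t. Camera axes: x right, y down, z forward; pixel columns grow to the right and rows downward; lengths in m; the calibration is good to about 2 mm. A picture is of the moment at which its call begins. camera_info takes no time and is no camera call.
- ctrl.close_job(): hands the job in; it is judged then, once.
The state is a dict: "time": time; "joint_positions": joint angles; "qd": joint speeds; "joint_torque": joint torques, N m; "position": TCP position; "tool_rot": TCP orientation; "ft_force": force on the tool from outside, world axes, zero at the start; "torque": the same for the moment, N m; "grip_width": opening from 0.0 (shut) to 1.0 (fully open); "grip_force": force on a finger pad.
Only numpy, scipy, OpenCV 4.12 (cv2) and the standard library are available. Lean on these libraries where they do the work, as an engineer would, in place of code of your own. Each camera call takes 0.05 s, during which the arm holds its last target. There are 200 camera calls.

## Task

Set the dental case out in one row along the dark line of the mat: the white plaster disc on the cross at the mat's centre, midway between the two markers, with the yellow stone cast centred on top of the disc; the blue tray on the line midway between the disc and the blue marker, and the red tray midway between the disc and the red marker, both with their handles pointing squarely to the mat's near long edge (the robot's side). Everything ends upright, released and at rest; leave the bowl, the jar and the spatula where they are.

Things in the scene. Friction and masses are not known exactly. Their poses are not given: they have to be found in the camera images.
- mat: thin pale green setting-out mat, fixed to the table, 140 (x) by 430 (y) by 4 mm thick, with a dark line along its length through the middle and a short cross line at its centre. Origin: centre of its underside; x points away from the robot (to the far long edge; turned up to 0.2 rad), y along its length
- blue_marker: fixed blue marker pin standing on the mat's centre line 190 mm from the mat's centre, at one end or the other; 28 mm across at its foot, 14 mm at the top, 24 mm high. Origin: centre of its underside
- red_marker: fixed red marker pin standing on the mat's centre line 190 mm from the mat's centre, at one end or the other; 28 mm across at its foot, 14 mm at the top, 24 mm high. Origin: centre of its underside
- disc: loose round white plaster mounting disc, 60 mm diameter, 24 mm high, flat top. Origin: centre of its underside; z up. 90 to 160 g
- cast: loose yellow dental stone cast: D-shaped base 50 mm wide (y), 54 long (x -27 to +27), 18 high, with an arch of teeth on top, to 29 high. Flat side walls (y = +-25 mm, x = -3 to +27): grip there, at x = +8 mm. Origin: underside, middle of the base; x points to the flat back, rounded front at -x, z up. 75 to 135 g
- blue_tray: loose dental impression tray: blue body 50 mm wide (y), 56 long (x -28 to +28), 20 high; cream impression with teeth on top, to 28 high; flat blue handle 14 wide out to x = -61 mm, 12 to 17 mm up. Flat side walls (y = +-25 mm, x = -4 to +28): grip there, at x = +8 mm. Origin: underside, middle of the body without handle. x points away from the handle, z up. 60 to 110 g
- red_tray: loose dental impression tray: red body 50 mm wide (y), 56 long (x -28 to +28), 20 high; cream impression with teeth on top, to 28 high; flat red handle 14 wide out to x = -61 mm, 12 to 17 mm up. Flat side walls (y = +-25 mm, x = -4 to +28): grip there, at x = +8 mm. Origin: underside, middle of the body without handle. x points away from the handle, z up. 60 to 110 g
- bowl: bystander: dark blue open mixing bowl, 120 mm across, 60 mm high, loose; to one side of the mat. Origin: centre of its underside
- jar: bystander: jar 72 mm across, 90 mm high, white cap and paper label, loose; to the other side of the mat. Origin: centre of its underside
- spatula: bystander: plaster spatula, wooden handle and steel blade, 210 mm long, up to 24 mm wide, 18 mm high, lying on the table beyond the mat, loose. Origin: on the table under its middle; y runs from handle to blade

How it is judged:
By the outcome, as a careful person would: the job done as asked, in the order asked, and still so for the second after the job is handed in, with the robot touching nothing.
It also fails if it takes over 144 s, if anything falls off the work surface, if the arm or the gripper's body presses on something with over 40 N, if the wrist force passes 120 N, or if a joint passes its speed limit or range.

## Working session

There is one attempt and no reset: what is moved stays moved. The work goes in short steps, Python scripts to look and compute and a shell command to move; the robot and the scene stay as the last step left them, time stands still between calls to the robot, and variables do not carry over. Pictures are saved under pics/ and viewed, at most 14 in all, crops included, and the job is handed in when it is done.

```bash
mkdir -p pics; cat > h.py <<'E'
import numpy as np, cv2
from bench import ctrl
def save(n,f):
    im,d=ctrl.get_image(n); cv2.imwrite(f'pics/{f}.png',im); np.save(f'pics/{f}.npy',d); return im,d
def ray(n,px):
    c=ctrl.camera_info(n);K=np.array(c['intrinsics']);D=np.array(c['D']);R=np.array(c['R']);t=np.array(c['t'])
    u=cv2.undistortPoints(np.array(px,float).reshape(-1,1,2),K,D).reshape(-1,2)
    d=np.c_[u,np.ones(len(u))]@R
    return -R.T@t,d
def onplane(n,px,z):
    o,d=ray(n,px); return o+d*((z-o[2])/d[:,2])[:,None]
def cloud(n,depth):
    v,u=np.mgrid[0:480,0:640]; o,d=ray(n,np.c_[u.ravel(),v.ravel()])
    return (o+d*depth.reshape(-1,1)).reshape(480,640,3)
E
python3 - <<'E'
from h import *
for n in('scene','top'):
    save(n,n+'0'); c=ctrl.camera_info(n); print(n,np.round(-np.array(c['R']).T@np.array(c['t']),3),np.array(c['R']).round(2).tolist())
s=ctrl.get_state();print(s)
E
```

```text
scene [1.279 0.124 0.986] [[-0.15, 0.99, -0.01], [0.79, 0.12, -0.6], [-0.59, -0.1, -0.8]]
top [0.476 0.011 0.996] [[0.01, -1.0, 0.0], [-1.0, -0.01, -0.08], [0.08, 0.0, -1.0]]
{'time': 0.1, 'joint_positions': array([-1.18389201,  0.3217936 , -0.07009117,  1.45155431,  0.02260431,
        1.3707986 , -0.05690988]), 'qd': array([-0.00074975, -0.00216208, -0.0029144 , -0.00370153,  0.00046782,
        0.00105492, -0.00068066]), 'joint_torque': array([-5.30418401e-04, -4.92574525e+01, -4.05823085e-01, -3.13400674e+01,
       -6.41077221e-02,  3.94501886e-02,  7.14748512e-05]), 'position': array([0.23661018, 0.6048709 , 0.22154123]), 'tool_rot': array([-5.82132254e-01, -3.08694843e+00,  2.75069565e-03]), 'ft_force': array([ 0.50572297, -0.04341487, -0.03851631]), 'torque': array([ 0.01767322, -0.06571367,  0.04325325]), 'grip_force': 0.0, 'grip_width': 1.001958170025711}
```

View pics/top0.png

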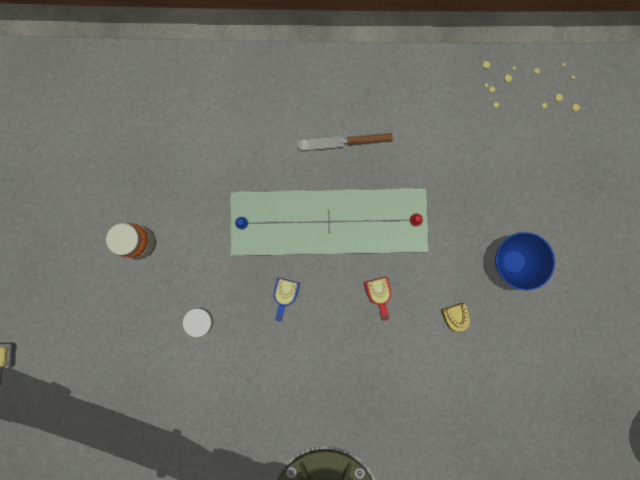

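View pics/scene0.png

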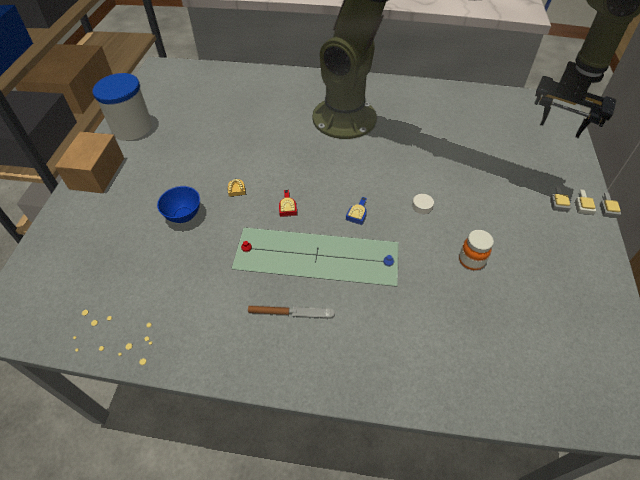

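The top view shows the mat centre at about (329,221), the blue marker at (241,223) and the red marker at (416,220). The disc is at (197,323), the cast at (458,318), the blue tray at (286,292) and the red tray at (380,290). The scene view agrees with this layout.

```bash
cat > m.py <<'E'
from h import *
def blob(n,im,roi,f,z):
    x0,y0,x1,y1=roi; k=4
    c=cv2.resize(im[y0:y1,x0:x1],None,fx=k,fy=k,interpolation=cv2.INTER_CUBIC)
    m=f(c.astype(int),cv2.cvtColor(c,cv2.COLOR_BGR2HSV).astype(int)).astype(np.uint8)
    cs=cv2.findContours(m,cv2.RETR_EXTERNAL,cv2.CHAIN_APPROX_NONE)[0]; c=max(cs,key=cv2.contourArea).reshape(-1,2)
    px=(c+.5)/k-.5+[x0,y0]
    return onplane(n,px,z)[:,:2]*1000
def stats(P):
    M=cv2.moments(P.astype(np.float32)); c=np.array([M['m10'],M['m01']])/M['m00']
    a=.5*np.arctan2(2*M['mu11'],M['mu20']-M['mu02'])
    return c,a,M['m00'],cv2.minAreaRect(P.astype(np.float32))
sat=lambda b,h:h[...,1]>75
def red(b,h): return (h[...,1]>75)
green=lambda b,h:(b[...,1]>b[...,2]+8)&(h[...,2]>70)
blue=lambda b,h:(b[...,0]>b[...,2]+40)
redm=lambda b,h:(b[...,2]>b[...,1]+50)
white=lambda b,h:h[...,2]>140
def ext(P,c,a):
    u=np.array([np.cos(a),np.sin(a)]);v=np.array([-u[1],u[0]]);q=P-c
    return [round(float(x),1) for x in ((q@u).min(),(q@u).max(),(q@v).min(),(q@v).max())]
E
python3 - <<'E'
from m import *
np.set_printoptions(precision=1,suppress=True)
T=cv2.imread('pics/top0.png');S=cv2.imread('pics/scene0.png')
L=[('mat',(215,175,445,270),(225,220,408,292),lambda b,h:b[...,1]>b[...,2]+12,4),
('bm',(230,210,254,236),(380,252,398,270),blue,12+4),('rm',(405,208,428,232),(238,238,256,255),redm,12+4),
('disc',(175,300,220,345),(408,190,440,218),white,12),
('cast',(435,295,480,340),(222,174,252,200),sat,12),
('bt',(265,270,310,330),(340,190,375,228),sat,12),('rt',(358,268,402,328),(272,186,304,222),sat,12)]
for nm,rt,rs,f,z in L:
  for n,im,roi in(('top',T,rt),('scene',S,rs)):
    P=blob(n,im,roi,f,z/1000); c,a,A,r=stats(P)
    print(nm,n,c,'ang %.2f'%np.degrees(a),'A %.0f'%A,'ext',ext(P,c,a),'rect',np.array(r[0]),np.array(r[1]),round(r[2],1))
for n,k in(('top',T),('scene',S)):
  X=cloud(n,np.load(f'pics/{n}0.npy'))*1000
  for nm,(u,v) in {'disc':(197,323) if n=='top' else (423,202),'mat':(300,240) if n=='top' else (300,262),'table':(330,370) if n=='top' else (330,360)}.items(): print(n,nm,np.median(X[v-2:v+3,u-2:u+3].reshape(-1,3),0))
E
```

```text
mat top [589.9   0.3] ang -88.24 A 58978 ext [-214.4, 214.8, -70.0, 70.0] rect [589.8   0.1] [140.  429.2] 1.7
mat scene [591.2  -0.7] ang -88.28 A 59819 ext [-215.7, 215.3, -71.5, 70.9] rect [590.9  -0.5] [142.2 431.1] 1.8
bm top [583.6 188.6] ang 56.84 A 509 ext [-12.9, 13.3, -12.8, 12.8] rect [583.5 188.5] [25.8 25.4] 45.9
bm scene [587.3 188.9] ang -2.64 A 635 ext [-18.0, 15.6, -13.0, 13.6] rect [587.3 187.9] [32.3 26.6] 24.4
rm top [ 595.  -188.2] ang -54.42 A 484 ext [-12.8, 13.0, -12.5, 12.5] rect [ 595.  -188.1] [24.4 24.8] 0.6
rm scene [ 599.1 -189.4] ang 25.00 A 687 ext [-19.2, 17.0, -13.8, 13.5] rect [ 598.4 -188.5] [27.9 33.9] 83.5
disc top [369.7 278.2] ang 15.43 A 2806 ext [-30.5, 30.5, -30.4, 29.9] rect [369.4 278.2] [59.5 59.8] 0.5
disc scene [360.3 275.9] ang -83.10 A 3005 ext [-31.7, 31.2, -30.8, 31.0] rect [360.2 276.2] [61.4 63. ] 8.8
cast top [ 387.9 -274.3] ang 36.25 A 2552 ext [-30.6, 31.1, -31.8, 26.7] rect [ 385.5 -274.8] [55.8 53.4] 18.2
cast scene [ 390.1 -274.9] ang 21.69 A 3185 ext [-38.1, 33.8, -26.6, 25.7] rect [ 387.8 -275.7] [71.2 52.1] 19.5
bt top [437.6  91.6] ang -14.29 A 1505 ext [-25.6, 22.3, -18.8, 18.3] rect [435.9  91.6] [37. 48.] 76.1
bt scene [429.4  89.6] ang -12.23 A 1719 ext [-27.0, 24.2, -19.6, 19.7] rect [428.1  90.3] [38.9 50.8] 76.2
rt top [ 434.2 -109.9] ang 14.86 A 3114 ext [-56.6, 34.0, -26.2, 26.5] rect [ 423.1 -112.6] [90.6 52.6] 14.7
rt scene [ 437.2 -109.7] ang 14.88 A 3699 ext [-63.9, 39.7, -26.0, 26.1] rect [ 425.5 -112.6] [103.5  52.1] 14.5
top disc [369.7 273.6  22.8]
top mat [548.1  61.7   2.7]
top table [271.4  -6.6  -1.5]
scene disc [375.9 273.6  23.9]
scene mat [620.3 -38.8   4. ]
scene table [874.5  77.3  -0.3]
```

```bash
cat > go.py <<'E'
import sys; from h import *
from scipy.spatial.transform import Rotation as Ro
# go.py x y z yaw(tool y, deg) in mm: remaining shift in present tool axes, turn about tool z
def go(x,y,z,yaw):
    s=ctrl.get_state(); R=Ro.from_rotvec(s['tool_rot']).as_matrix()
    d=R.T@(np.array([x,y,z])-s['position']*1000)
    ya=np.degrees(np.arctan2(R[1,1],R[0,1])); t=-((yaw-ya+90)%180-90)
    # small tilt correction
    print('t %.1f'%s['time'],'pos',(s['position']*1000).round(1),'yaw %.2f'%ya,'zaxis',R[:,2].round(4),'SHIFT mm',d.round(1),'TURNz %.1f'%t,'j7 %.2f'%s['joint_positions'][6],'gw %.1f'%(s['grip_width']*87),'gf',round(float(s['grip_force']),1),'F',s['ft_force'].round(1))
if __name__=='__main__': go(*map(float,sys.argv[1:5]))
E
python3 - <<'E'
from m import *
T=cv2.imread('pics/top0.png');S=cv2.imread('pics/scene0.png')
f=lambda b,h:cv2.morphologyEx((h[...,1]>60).astype(np.uint8),cv2.MORPH_CLOSE,np.ones((15,15)))
for n,im,roi in(('top',T,(265,270,310,330)),('scene',S,(340,190,375,228)),('top',T,(358,268,402,328))):
    P=blob(n,im,roi,f,.012); c,a,A,r=stats(P); print(n,c.round(1),'ang %.2f'%np.degrees(a),'A %.0f'%A,ext(P,c,a),np.round(r[0],1),np.round(r[1],1),r[2])
E
python3 go.py 371 274.5 120 68
```

```text
top [428.7  92.9] ang -14.54 A 2942 [-55.7, 35.0, -25.7, 26.1] [418.6  95.5] [51.6 90.4] 75.9181137084961
scene [431.6  91.2] ang -12.30 A 3751 [-62.5, 40.1, -27.6, 26.6] [420.6  93. ] [ 54.2 102.5] 77.75133514404297
top [ 433.9 -110.1] ang 14.96 A 3203 [-56.7, 34.5, -26.5, 26.8] [ 423.2 -112.8] [91.2 53.3] 15.093775749206543
t 0.1 pos [236.6 604.9 221.5] yaw 68.64 zaxis [-6.0e-04 -1.7e-03 -1.0e+00] SHIFT mm [-245.5 -258.6  102. ] TURNz 0.6 j7 -0.06 gw 87.2 gf 0.0 F [ 0.5 -0.  -0. ]
```

```bash
python3 -m handwheel '[[0.087,-0.041,-0.043,0.017,0,0,0],[0.087,-0.041,-0.043,0.017,0,0,0],[0.087,-0.041,-0.043,0.017,0,0,0],[0.087,-0.041,-0.043,0.017,0,0,0],[0.087,-0.041,-0.043,0.017,0,0,0],[0.087,-0.041,-0.043,0.017,0,0,0],[0.087,0,0,0,0,0,0],[0.087,0,0,0,0,0,0]]' 20; python3 go.py 371 274.5 4 68
```

```text
time: 1.1
position: [0.3717, 0.2759, 0.1206]
tool_rot: [-0.583, -3.087, -0.001]
ft_force: [-0.1, -0.2, 0.9]
grip_width: 0.999
grip_force: 0.0
t 1.1 pos [371.7 275.9 120.6] yaw 68.63 zaxis [-2.e-04  6.e-04 -1.e+00] SHIFT mm [ 1.000e-01 -1.600e+00  1.166e+02] TURNz 0.6 j7 0.50 gw 86.9 gf 0.0 F [-0.1 -0.2  0.9]
```

```bash
python3 -m handwheel '[[0.087,0,-0.0015,0.045,0,0,0],[0.087,0,0,0.04,0,0,0],[0.087,0,0,0.02,0,0,0],[0.087,0,0,0.0115,0,0,0],[0.087,0,0,0,0,0,0],[0.05,0,0,0,0,0,0],[0.05,0,0,0,0,0,0],[0.05,0,0,0,0,0,0],[0.05,0,0,0,0,0,0],[0.05,0,0,0,0,0,0],[0.05,0,0,0,0,0,0]]' 20; python3 go.py 371 274.5 110 68
```

```text
time: 2.48
position: [0.3716, 0.2742, 0.0045]
tool_rot: [0.582, 3.087, 0.0]
ft_force: [-0.6, -1.3, 5.7]
grip_width: 0.681
grip_force: 20.0
t 2.5 pos [371.6 274.2   4.5] yaw 68.63 zaxis [ 3.e-04  2.e-04 -1.e+00] SHIFT mm [ 7.000e-01  1.000e-01 -1.055e+02] TURNz 0.6 j7 0.53 gw 59.3 gf 20.0 F [-0.6 -1.3  5.7]
```

```bash
python3 -m handwheel '[[0.05,0,0,-0.02,0,0,0],[0.05,0,0,-0.04,0,0,0],[0.05,0,0,-0.04,0,0,0],[0.05,0,0,-0.005,0,0,-8],[0.05,0,0,0,0,0,-8],[0.05,0,0,0,0,0,-7.1],[0.05,0,0,0,0,0,0]]'; python3 go.py 590 0 110 91.76
```

```text
time: 3.35
position: [0.371, 0.2738, 0.1085]
tool_rot: [0.046, -3.141, 0.001]
ft_force: [0.0, 0.2, -1.9]
grip_width: 0.681
grip_force: 20.0
t 3.4 pos [371.  273.8 108.5] yaw 91.66 zaxis [-6.e-04 -5.e-04 -1.e+00] SHIFT mm [-211.  -280.1   -1.5] TURNz -0.1 j7 0.91 gw 59.2 gf 20.0 F [ 0.   0.2 -1.9]
```

```bash
python3 -m handwheel '[[0.05,-0.025,-0.035,0,0,0,0],[0.05,-0.037,-0.049,0,0,0,0],[0.05,-0.037,-0.049,0,0,0,0],[0.05,-0.037,-0.049,0,0,0,0],[0.05,-0.037,-0.049,0,0,0,0],[0.05,-0.038,-0.049,0.03,0,0,0],[0.05,0,0,0.03,0,0,0],[0.05,0,0,0,0,0,0],[0.05,0,0,0,0,0,0]]'; python3 go.py 590 0 9 91.76
python3 - <<'E'
from m import *
T,_=save('top','t1');S,_=save('scene','s1')
E
```

```text
time: 4.47
position: [0.5873, 0.006, 0.0524]
tool_rot: [-0.048, 3.141, 0.001]
ft_force: [-0.2, 0.9, 0.4]
grip_width: 0.681
grip_force: 20.0
t 4.5 pos [587.3   6.   52.4] yaw 91.76 zaxis [ 5.e-04  5.e-04 -1.e+00] SHIFT mm [-2.5 -6.1 43.4] TURNz 0.0 j7 1.68 gw 59.2 gf 20.0 F [-0.2  0.9  0.4]
```

View pics/s1.png

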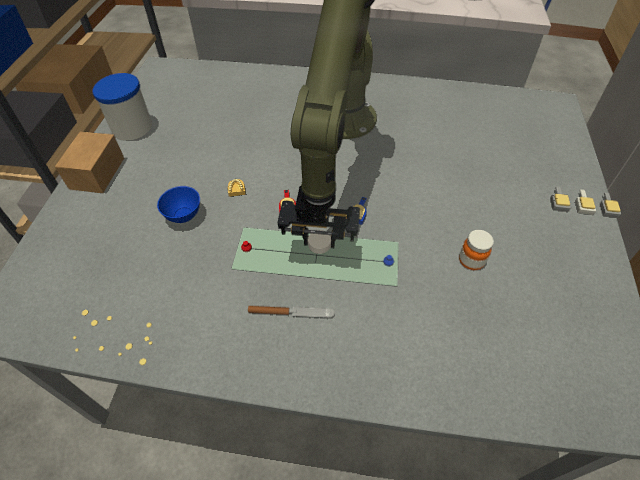

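The disc hangs level in the fingers at about (320,243), just short of the cross. I'll correct the offset and lower it.

```bash
python3 -m handwheel '[[0.05,-0.0025,-0.006,0.02,0,0,0],[0.05,0,0,0.015,0,0,0],[0.05,0,0,0.005,0,0,0],[0.05,0,0,0.003,0,0,0],[0.05,0,0,0,0,0,0],[0.05,0,0,0,0,0,0]]'; python3 go.py 590 0 9 91.76
```

```text
time: 5.32
position: [0.5902, -0.0007, 0.0091]
tool_rot: [-0.048, 3.14, 0.0]
ft_force: [-0.5, -0.1, -1.7]
grip_width: 0.684
grip_force: 20.0
t 5.3 pos [590.2  -0.7   9.1] yaw 91.75 zaxis [ 9.e-04  1.e-04 -1.e+00] SHIFT mm [0.2 0.8 0.1] TURNz -0.0 j7 1.72 gw 59.5 gf 20.0 F [-0.5 -0.1 -1.7]
```

```bash
python3 -m handwheel '[[0.05,0,0.0007,0.0006,0,0,0],[0.05,0,0,0,0,0,0],[0.05,0,0,0,0,0,0],[0.08,0,0,0,0,0,0],[0.08,0,0,0,0,0,0],[0.08,0,0,0,0,0,0],[0.08,0,0,0,0,0,0],[0.08,0,0,-0.015,0,0,0],[0.08,0,0,-0.04,0,0,0],[0.08,0,0,-0.04,0,0,0],[0.08,0,0,0,0,0,0]]'; python3 go.py 393.5 -272.3 105 108.5
```

```text
time: 6.7
position: [0.5929, -0.0003, 0.1082]
tool_rot: [-0.047, 3.133, 0.002]
ft_force: [0.4, 0.4, -0.8]
grip_width: 0.92
grip_force: 0.0
t 6.7 pos [ 5.929e+02 -3.000e-01  1.082e+02] yaw 91.72 zaxis [ 0.0085  0.0013 -1.    ] SHIFT mm [ 207.5 -265.9    1.2] TURNz -16.8 j7 1.67 gw 80.0 gf 0.0 F [ 0.4  0.4 -0.8]
```

```bash
python3 -m handwheel '[[0.087,0.027,-0.036,0,0,0,0],[0.087,0.036,-0.046,0,0,0,0],[0.087,0.036,-0.046,0,0,0,0],[0.087,0.036,-0.046,0,0,0,0],[0.087,0.036,-0.046,0,0,0,0],[0.087,0.036,-0.046,0,0,0,0],[0.087,0,0,0,0,0,-8.4],[0.087,0,0,0,0,0,-8.4],[0.087,0,0,0,0,0,0],[0.087,0,0,0,0,0,0]]'; python3 go.py 393.1 -272.3 4 108.5
python3 - <<'E'
from m import *
T,_=save('top','t2');S,_=save('scene','s2')
cv2.imwrite('pics/c2.png',np.hstack([cv2.resize(T[160:340,220:480],None,fx=1.5,fy=2)[:, :390],cv2.resize(S[170:300,220:420],(400,360))]))
E
```

```text
time: 7.95
position: [0.3909, -0.2721, 0.1032]
tool_rot: [0.503, -3.101, -0.0]
ft_force: [0.2, 0.1, 0.1]
grip_width: 0.997
grip_force: 0.0
t 8.0 pos [ 390.9 -272.1  103.2] yaw 108.42 zaxis [-2.e-04  2.e-04 -1.e+00] SHIFT mm [-2.1 -0.9 99.2] TURNz -0.1 j7 2.48 gw 86.7 gf 0.0 F [0.2 0.1 0.1]
```

View pics/c2.png

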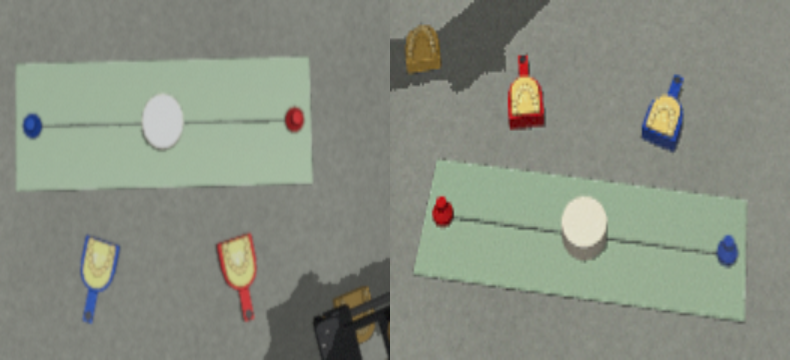

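The disc is upright on the cross at about (163,121) in the left panel, and the arm is clear of it. Next I'll measure its centring.

```bash
python3 - <<'E'
from m import *
np.set_printoptions(precision=1,suppress=True)
for n,r,rm in(('top',(300,195,360,250),(215,175,445,270)),('scene',(298,228,336,270),(225,220,408,292))):
    im=cv2.imread(f'pics/{n[0]}2.png')
    w=lambda b,h:(h[...,1]<42)&(h[...,2]>165)
    P=blob(n,im,r,w,.028);c,a,A,_=stats(P)
    M=blob(n,im,rm,lambda b,h:b[...,1]>b[...,2]+12,.004);cm=stats(M)
    print(n,c,'A',A,ext(P,c,0),'mat',cm[0],cm[3][0],np.degrees(cm[1]))
E
```

```text
top [586.4  -2.1] A 14248.104669970935 [-60.0, 58.9, -63.7, 64.9] mat [589.9   0.3] (589.8958129882812, 0.1425018310546875) -88.22710464450242
scene [576.5  -3. ] A 6319.512673239929 [-37.7, 43.8, -55.5, 54.7] mat [591.2  -0.7] (590.91650390625, -0.657012939453125) -88.30053986174632
```

```bash
python3 -m handwheel '[[0.087,-0.002,-0.001,0.035,0,0,0],[0.087,0,0,0.035,0,0,0],[0.087,0,0,0.018,0,0,0],[0.087,0,0,0.01,0,0,0],[0.087,0,0,0,0,0,0],[0.04,0,0,0,0,0,0],[0.04,0,0,0,0,0,0],[0.04,0,0,0,0,0,0],[0.04,0,0,0,0,0,0],[0.04,0,0,0,0,0,0],[0.04,0,0,0,0,0,0]]' 20; python3 go.py 393.1 -272.3 110 108.5
```

```text
time: 9.43
position: [0.3934, -0.2728, 0.0054]
tool_rot: [-0.506, 3.1, -0.0]
ft_force: [0.6, -0.3, 2.4]
grip_width: 0.572
grip_force: 20.0
t 9.4 pos [ 393.4 -272.8    5.4] yaw 108.54 zaxis [ 5.e-04 -1.e-04 -1.e+00] SHIFT mm [ 1.000e-01  5.000e-01 -1.046e+02] TURNz 0.0 j7 2.60 gw 49.7 gf 20.0 F [ 0.6 -0.3  2.4]
```

```bash
python3 - <<'E'
from m import *
np.set_printoptions(precision=1,suppress=True)
for n,r,p in(('top',(300,195,360,250),(329,220)),('scene',(298,228,336,270),(317,250))):
    im=cv2.imread(f'pics/{n[0]}2.png'); print(im[p[1],p[0]],im[p[1]+20 if n=='top' else 240,p[0]+25])
    for th in (-6,-3,0):
        w=lambda b,h:(b[...,2]-b[...,1]>th)&(h[...,2]>150)
        P=blob(n,im,r,w,.028);c,a,A,_=stats(P)
        print(n,th,c,'A %.0f'%A,ext(P,c,0))
E
python3 -m handwheel '[[0.04,0,0,-0.02,0,0,0],[0.04,0,0,-0.04,0,0,0],[0.04,0,0,-0.045,0,0,0],[0.04,0,0,0,0,0,8.4],[0.04,0,0,0,0,0,8.4],[0.04,0,0,0,0,0,0]]'; python3 go.py 597.5 -0.7 110 91.76
```

```text
[202 201 200] [158 181 161]
top -6 [589.1   1.7] A 2593 [-28.5, 28.9, -29.8, 29.4]
top -3 [587.8   2.8] A 2262 [-27.2, 29.7, -28.8, 27.1]
top 0 [562.5  11.4] A 1 [-0.4, 0.7, -0.9, 0.7]
[200 221 224] [147 176 151]
scene -6 [591.3   1. ] A 2699 [-29.8, 29.7, -29.4, 29.5]
scene -3 [591.5   1.1] A 2662 [-29.9, 29.5, -29.2, 29.4]
scene 0 [591.9   1.1] A 2606 [-29.4, 29.1, -28.8, 29.1]
time: 10.18
position: [0.3928, -0.2724, 0.11]
tool_rot: [0.05, -3.141, -0.001]
ft_force: [-0.1, 0.2, -0.9]
grip_width: 0.571
grip_force: 20.0
t 10.2 pos [ 392.8 -272.4  110. ] yaw 91.83 zaxis [-4.e-04  5.e-04 -1.e+00] SHIFT mm [-213.2  265.     0. ] TURNz 0.1 j7 2.19 gw 49.7 gf 20.0 F [-0.1  0.2 -0.9]
```

```bash
python3 -m handwheel '[[0.04,-0.02,0.026,0,0,0,0],[0.04,-0.034,0.042,0,0,0,0],[0.04,-0.036,0.044,0,0,0,0],[0.04,-0.036,0.044,0,0,0,0],[0.04,-0.034,0.042,0,0,0,0],[0.04,-0.034,0.042,0,0,0,0],[0.04,-0.02,0.026,0,0,0,0],[0.04,0,0,0.03,0,0,0],[0.04,0,0,0.02,0,0,0],[0.04,0,0,0,0,0,0],[0.04,0,0,0,0,0,0]]'; python3 go.py 598.3 0.2 34.2 91.76
```

```text
time: 11.55
position: [0.5993, -0.001, 0.0609]
tool_rot: [-0.047, 3.14, -0.0]
ft_force: [-0.1, 0.9, -1.1]
grip_width: 0.574
grip_force: 20.0
t 11.6 pos [599.3  -1.   60.9] yaw 91.71 zaxis [ 9.e-04 -0.e+00 -1.e+00] SHIFT mm [ 1.   1.2 26.7] TURNz -0.0 j7 1.70 gw 49.9 gf 20.0 F [-0.1  0.9 -1.1]
```

```bash
python3 -m handwheel '[[0.04,0.001,0.0012,0.015,0,0,0],[0.04,0,0,0.008,0,0,0],[0.04,0,0,0.003,0,0,0],[0.04,0,0,0,0,0,0],[0.04,0,0,0,0,0,0]]'; python3 go.py 598.3 0.2 33.4 91.76
```

```text
time: 12.18
position: [0.5982, 0.0009, 0.0345]
tool_rot: [-0.048, 3.141, 0.0]
ft_force: [0.2, 0.3, -0.8]
grip_width: 0.57
grip_force: 20.0
t 12.2 pos [598.2   0.9  34.5] yaw 91.74 zaxis [ 6.e-04  1.e-04 -1.e+00] SHIFT mm [-0.  -0.7  1.1] TURNz -0.0 j7 1.71 gw 49.6 gf 20.0 F [ 0.2  0.3 -0.8]
```

```bash
python3 -m handwheel '[[0.04,0,-0.0004,0.001,0,0,0],[0.04,0,0,0,0,0,0],[0.04,0,0,0,0,0,0],[0.075,0,0,0,0,0,0],[0.075,0,0,0,0,0,0],[0.075,0,0,0,0,0,0],[0.075,0,0,0,0,0,0],[0.075,0,0,-0.015,0,0,0],[0.075,0,0,-0.035,0,0,0],[0.075,0,0,-0.03,0,0,0],[0.075,0,0,0,0,0,0]]'; python3 go.py 441.8 89.6 115 75.7
```

```text
time: 13.55
position: [0.6004, 0.0004, 0.1172]
tool_rot: [-0.047, 3.135, 0.001]
ft_force: [0.5, 0.1, 0.3]
grip_width: 0.859
grip_force: 0.0
t 13.6 pos [6.004e+02 4.000e-01 1.172e+02] yaw 91.73 zaxis [ 0.0067  0.001  -1.    ] SHIFT mm [155.9  94.    1.2] TURNz 16.0 j7 1.67 gw 74.7 gf 0.0 F [0.5 0.1 0.3]
```

```bash
python3 -m handwheel '[[0.087,0.026,0.016,0,0,0,0],[0.087,0.032,0.019,0,0,0,0],[0.087,0.032,0.019,0,0,0,0],[0.087,0.032,0.019,0,0,0,0],[0.087,0.032,0.019,0,0,0,0],[0.087,0,0.002,0,0,0,8],[0.087,0,0,0,0,0,8],[0.087,0,0,0,0,0,0],[0.087,0,0,0,0,0,0]]'; python3 go.py 441.8 89.6 4 75.7
python3 - <<'E'
from m import *
T,_=save('top','t3');S,_=save('scene','s3')
cv2.imwrite('pics/c3.png',np.hstack([cv2.resize(T[160:320,250:410],(400,400),interpolation=2),cv2.resize(S[200:300,260:360],(400,400),interpolation=2)]))
E
```

```text
time: 14.68
position: [0.4411, 0.0896, 0.1131]
tool_rot: [-0.387, -3.117, 0.0]
ft_force: [-1.2, -0.1, -0.1]
grip_width: 1.005
grip_force: 0.0
t 14.7 pos [441.1  89.6 113.1] yaw 75.85 zaxis [-3.e-04 -1.e-04 -1.e+00] SHIFT mm [ -0.7   0.2 109.1] TURNz 0.2 j7 1.06 gw 87.4 gf 0.0 F [-1.2 -0.1 -0.1]
```

View pics/c3.png

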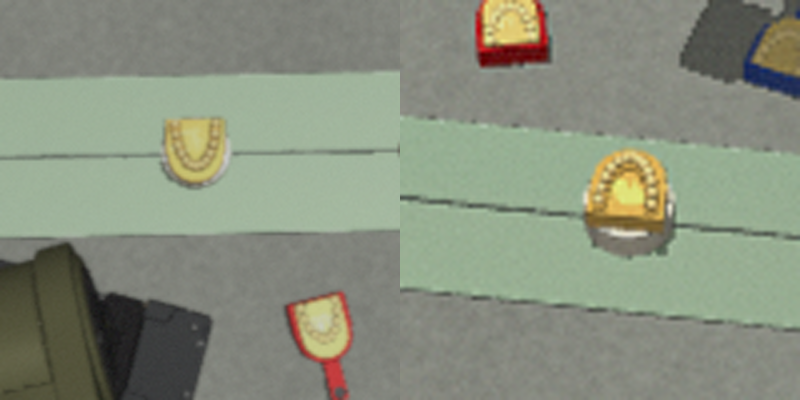

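```bash
python3 - <<'E'
from m import *
np.set_printoptions(precision=1,suppress=True)
f=lambda b,h:(h[...,1]>75)&((h[...,0]<32))
g=lambda b,h:((h[...,1]>75)&(h[...,0]<32))|((b[...,2]-b[...,1]>-6)&(h[...,2]>120))
for n,r in(('top',(305,190,355,245)),('scene',(300,228,336,270))):
    im=cv2.imread(f'pics/{n[0]}3.png')
    P=blob(n,im,r,f,.040);c,a,A,q=stats(P); print(n,'cast',c,'A %.0f'%A,'rect',np.array(q[0]),q[1],q[2])
    P=blob(n,im,r,g,.028);c,a,A,q=stats(P); print(n,'disc+cast',c,A,ext(P,np.zeros(2),0))
    M=blob(n,im,(240,175,430,245) if n=='top' else (225,220,408,292),lambda b,h:b[...,1]>b[...,2]+12,.004)
    print(stats(M)[3])
E
```

```text
top cast [591.    2.6] A 2325 rect [588.4   2.6] (54.55521011352539, 50.09811782836914) 0.6844958066940308
top disc+cast [591.2   1.9] 2856.4065425594063 [559.0, 618.8, -28.7, 31.0]
((601.2008056640625, -9.951263427734375), (123.70701599121094, 410.0856628417969), 0.7001454830169678)
scene cast [593.1   1.3] A 2909 rect [590.7   1.2] (66.04993438720703, 51.56422805786133) 2.6653778553009033
scene disc+cast [588.9   0.5] 3594.4955762980826 [548.2, 634.8, -28.3, 31.4]
((591.0430908203125, -0.7564849853515625), (142.2880096435547, 430.70501708984375), 1.6872975826263428)
```

```bash
python3 -m handwheel '[[0.087,-0.0005,0,0.035,0,0,0],[0.087,0,0,0.04,0,0,0],[0.087,0,0,0.024,0,0,0],[0.087,0,0,0.009,0,0,0],[0.087,0,0,0,0,0,0],[0.04,0,0,0,0,0,0],[0.04,0,0,0,0,0,0],[0.04,0,0,0,0,0,0],[0.04,0,0,0,0,0,0],[0.04,0,0,0,0,0,0],[0.04,0,0,0,0,0,0]]' 20; python3 go.py 441.8 89.6 110 75.7
```

```text
time: 16.15
position: [0.4417, 0.0896, 0.0054]
tool_rot: [-0.39, -3.117, -0.0]
ft_force: [-1.4, -0.7, 1.5]
grip_width: 0.572
grip_force: 20.0
t 16.1 pos [441.7  89.6   5.4] yaw 75.74 zaxis [-0.  0. -1.] SHIFT mm [-1.000e-01  0.000e+00 -1.046e+02] TURNz 0.0 j7 1.12 gw 49.8 gf 20.0 F [-1.4 -0.7  1.5]
```

```bash
python3 -m handwheel '[[0.04,0,0,-0.02,0,0,0],[0.04,0,0,-0.03,0,0,0],[0.04,0,0,-0.03,0,0,0],[0.04,0,0,0,0,0,-8],[0.04,0,0,0,0,0,-8],[0.04,0,0,0,0,0,0]]'; python3 go.py 595.2 93.9 85 91.75
```

```text
time: 16.9
position: [0.4414, 0.0896, 0.085]
tool_rot: [0.045, -3.141, 0.0]
ft_force: [0.9, 0.3, -1.1]
grip_width: 0.572
grip_force: 20.0
t 16.9 pos [441.4  89.6  85. ] yaw 91.66 zaxis [-3.e-04 -0.e+00 -1.e+00] SHIFT mm [-153.8   -0.2   -0. ] TURNz -0.1 j7 1.35 gw 49.8 gf 20.0 F [ 0.9  0.3 -1.1]
```

```bash
python3 -m handwheel '[[0.04,-0.02,0,0,0,0,0],[0.04,-0.034,0,0,0,0,0],[0.04,-0.036,0,0,0,0,0],[0.04,-0.036,0,0,0,0,0],[0.04,-0.028,0,0.01,0,0,0],[0.04,0,0,0.03,0,0,0],[0.04,0,0,0.02,0,0,0],[0.04,0,0,0.01,0,0,0],[0.04,0,0,0,0,0,0],[0.04,0,0,0,0,0,0]]'; python3 go.py 595.2 93.9 9.4 91.75
```

```text
time: 18.15
position: [0.5963, 0.0946, 0.0163]
tool_rot: [-0.047, 3.14, 0.001]
ft_force: [-0.1, -0.4, -0.1]
grip_width: 0.572
grip_force: 20.0
t 18.1 pos [596.3  94.6  16.3] yaw 91.73 zaxis [ 1.7e-03  6.0e-04 -1.0e+00] SHIFT mm [ 1.1 -0.6  6.9] TURNz -0.0 j7 1.55 gw 49.7 gf 20.0 F [-0.1 -0.4 -0.1]
```

```bash
python3 -m handwheel '[[0.04,0.001,-0.0006,0.004,0,0,0],[0.04,0,0,0.0027,0,0,0],[0.04,0,0,0,0,0,0],[0.04,0,0,0,0,0,0]]'; python3 go.py 595.2 93.9 9.4 91.75
```

```text
time: 18.65
position: [0.5948, 0.0938, 0.0094]
tool_rot: [-0.048, 3.141, 0.001]
ft_force: [-2.7, -1.3, 5.3]
grip_width: 0.573
grip_force: 20.0
t 18.6 pos [594.8  93.8   9.4] yaw 91.74 zaxis [ 4.e-04  5.e-04 -1.e+00] SHIFT mm [-0.4  0.1  0. ] TURNz -0.0 j7 1.55 gw 49.8 gf 20.0 F [-2.7 -1.3  5.3]
```

```bash
python3 -m handwheel '[[0.072,0,0,0,0,0,0],[0.072,0,0,0,0,0,0],[0.072,0,0,0,0,0,0],[0.072,0,0,0,0,0,0],[0.072,0,0,-0.015,0,0,0],[0.072,0,0,-0.04,0,0,0],[0.072,0,0,-0.045,0,0,0],[0.087,0,0,0,0,0,0]]'; python3 -m handwheel '[[0.087,0.02,-0.025,0,0,0,0],[0.087,0.032,-0.042,0,0,0,0],[0.087,0.035,-0.045,0,0,0,0],[0.087,0.035,-0.045,0,0,0,0],[0.087,0.032,-0.04,0,0,0,0],[0.087,0,0,0,0,0,-6.5],[0.087,0,0,0,0,0,-6.5],[0.087,0,0,0,0,0,0],[0.087,0,0,0,0,0,0]]'; python3 go.py 446.7 -107.9 5 104.8
python3 - <<'E'
from m import *
T,_=save('top','t4');S,_=save('scene','s4')
cv2.imwrite('pics/c4.png',np.hstack([cv2.resize(T[160:320,220:380],(400,400),interpolation=2),cv2.resize(S[200:300,300:400],(400,400),interpolation=2)]))
E
```

```text
time: 19.65
position: [0.5981, 0.0941, 0.1141]
tool_rot: [-0.047, 3.132, 0.004]
ft_force: [0.5, -0.9, -0.1]
grip_width: 0.881
grip_force: 0.0
time: 20.78
position: [0.4466, -0.1078, 0.1085]
tool_rot: [0.4, -3.116, -0.0]
ft_force: [0.0, -0.1, 0.0]
grip_width: 1.0
grip_force: 0.0
t 20.8 pos [ 446.6 -107.8  108.5] yaw 104.65 zaxis [-1.e-04  1.e-04 -1.e+00] SHIFT mm [-1.000e-01 -1.000e-01  1.035e+02] TURNz -0.2 j7 2.01 gw 87.0 gf 0.0 F [ 0.  -0.1  0. ]
```

View pics/c4.png

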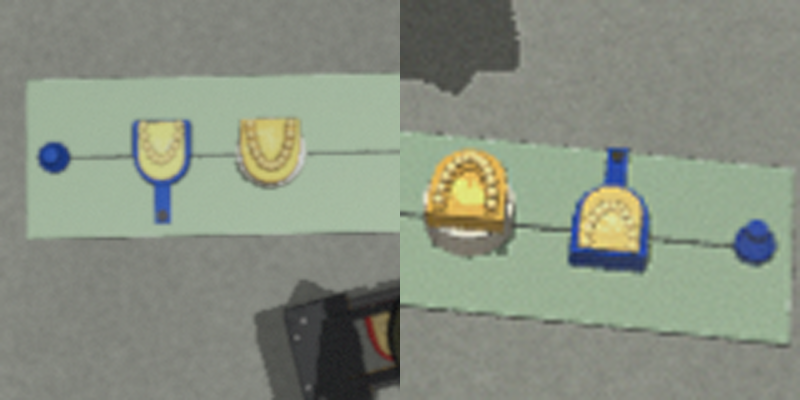

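The blue tray stands on the line at about (162,152) in the left panel, with its handle square to the near edge. I'll measure it while picking up the red tray.

```bash
python3 - <<'E'
from m import *
np.set_printoptions(precision=1,suppress=True)
f=lambda b,h:cv2.morphologyEx(((h[...,1]>95)).astype(np.uint8),cv2.MORPH_CLOSE,np.ones((15,15)))
for n,r in(('top',(262,200,305,260)),('scene',(338,235,368,272))):
    im=cv2.imread(f'pics/{n[0]}4.png')
    P=blob(n,im,r,f,.016);c,a,A,q=stats(P); u=np.array([np.cos(a),np.sin(a)])
    print(n,c,'ang %.2f'%np.degrees(a),'A %.0f'%A,ext(P,c,a),'origin',c+4.9*u,np.array(q[0])+16.5*u,q[1])
E
python3 -m handwheel '[[0.087,0,0,0.035,0,0,0],[0.087,0,0,0.04,0,0,0],[0.087,0,0,0.02,0,0,0],[0.087,0,0,0.008,0,0,0],[0.087,0,0,0,0,0,0],[0.04,0,0,0,0,0,0],[0.04,0,0,0,0,0,0],[0.04,0,0,0,0,0,0],[0.04,0,0,0,0,0,0],[0.04,0,0,0,0,0,0],[0.04,0,0,0,0,0,0]]' 20; python3 go.py 446.7 -107.9 110 104.8
```

```text
top [565.6  93.7] ang -0.59 A 833 [-37.5, 51.3, -22.8, 28.0] origin [570.5  93.6] [588.5  94.9] (87.83544921875, 50.1490364074707)
scene [585.2  94.5] ang 1.49 A 3266 [-61.3, 37.0, -25.4, 25.6] origin [590.1  94.6] [589.7  93.6] (97.97129821777344, 50.31447219848633)
time: 22.25
position: [0.4468, -0.1078, 0.0057]
tool_rot: [-0.403, 3.115, 0.0]
ft_force: [-0.7, 0.6, 1.9]
grip_width: 0.571
grip_force: 20.0
t 22.2 pos [ 446.8 -107.8    5.7] yaw 104.74 zaxis [ 2.e-04  2.e-04 -1.e+00] SHIFT mm [ 1.000e-01 -0.000e+00 -1.043e+02] TURNz -0.1 j7 2.12 gw 49.7 gf 20.0 F [-0.7  0.6  1.9]
```

```bash
python3 -m handwheel '[[0.04,0,0,-0.02,0,0,0],[0.04,0,0,-0.03,0,0,0],[0.04,0,0,-0.03,0,0,0],[0.04,0,0,0,0,0,6.5],[0.04,0,0,0,0,0,6.5],[0.04,0,0,0,0,0,0]]';  python3 -m handwheel '[[0.04,-0.02,0.001,0,0,0,0],[0.04,-0.034,0.002,0,0,0,0],[0.04,-0.036,0.002,0,0,0,0],[0.04,-0.036,0.002,0,0,0,0],[0.04,-0.028,0.001,0.01,0,0,0],[0.04,0,0,0.03,0,0,0],[0.04,0,0,0.02,0,0,0],[0.04,0,0,0.01,0,0,0],[0.04,0,0,0,0,0,0],[0.04,0,0,0,0,0,0]]'; python3 go.py 601 -95.5 9.6 91.75
```

```text
time: 23.0
position: [0.4465, -0.1078, 0.0854]
tool_rot: [0.05, -3.141, -0.0]
ft_force: [0.4, -0.7, -0.3]
grip_width: 0.574
grip_force: 20.0
time: 24.25
position: [0.601, -0.0954, 0.0166]
tool_rot: [-0.048, 3.139, 0.0]
ft_force: [0.4, 0.3, 0.1]
grip_width: 0.574
grip_force: 20.0
t 24.2 pos [601.  -95.4  16.6] yaw 91.74 zaxis [ 1.8e-03  1.0e-04 -1.0e+00] SHIFT mm [ 0.  -0.1  7. ] TURNz -0.0 j7 1.92 gw 50.0 gf 20.0 F [0.4 0.3 0.1]
```

Next I'll lower and release the red tray, retract upward, and clear the view.

```bash
python3 -m handwheel '[[0.04,0,0,0.004,0,0,0],[0.04,0,0,0.0028,0,0,0],[0.04,0,0,0,0,0,0],[0.04,0,0,0,0,0,0],[0.072,0,0,0,0,0,0],[0.072,0,0,0,0,0,0],[0.072,0,0,0,0,0,0],[0.072,0,0,0,0,0,0],[0.072,0,0,-0.015,0,0,0],[0.072,0,0,-0.04,0,0,0],[0.072,0,0,-0.05,0,0,0],[0.072,0,0,-0.05,0,0,0]]'; python3 -m handwheel '[[0.072,0.02,-0.025,0,0,0,0],[0.072,0.035,-0.035,0,0,0,0],[0.072,0.035,-0.035,0,0,0,0],[0.072,0.035,-0.035,0,0,0,0],[0.072,0.02,-0.03,0,0,0,0],[0.072,0,-0.03,0,0,0,0],[0.072,0,0,0,0,0,0],[0.072,0,0,0,0,0,0]]'
python3 - <<'E'
from m import *
T,_=save('top','t5');S,_=save('scene','s5')
cv2.imwrite('pics/c5.png',np.vstack([cv2.resize(T[180:260,220:440],(800,291),interpolation=2),cv2.resize(S[215:295,225:405],(693,308),interpolation=2)[:,:].copy() if 0 else cv2.resize(S[215:295,220:410],(800,305),interpolation=2)]))
f=lambda b,h:cv2.morphologyEx(((h[...,1]>95)).astype(np.uint8),cv2.MORPH_CLOSE,np.ones((25,25)))
for nm,n,im,r in(('blue','top',T,(262,200,305,260)),('blue','scene',S,(338,235,368,272)),('red','top',T,(355,198,398,258)),('red','scene',S,(262,225,296,268))):
    P=blob(n,im,r,f,.016);c,a,A,q=stats(P); u=np.array([np.cos(a),np.sin(a)])
    print(nm,n,'ang %.2f'%np.degrees(a),'A %.0f'%A,ext(P,c,a),'origin',(c+4.9*u).round(1),(np.array(q[0])+16.5*u).round(1),q[1])
E
```

```text
time: 25.75
position: [0.6003, -0.0954, 0.1664]
tool_rot: [-0.047, 3.14, -0.0]
ft_force: [1.7, 0.6, -0.0]
grip_width: 0.83
grip_force: 0.0
time: 26.75
position: [0.4615, -0.2888, 0.1641]
tool_rot: [-0.048, 3.141, 0.001]
ft_force: [0.1, 0.4, -0.4]
grip_width: 0.824
grip_force: 0.0
blue top ang 0.31 A 851 [-37.5, 50.8, -22.9, 27.1] origin [570.6  93.9] [588.7  95.7] (88.09454345703125, 49.69710159301758)
blue scene ang 1.48 A 3372 [-66.3, 39.2, -25.4, 25.6] origin [588.1  94.5] [586.1  93.4] (104.89177703857422, 50.20591354370117)
red top ang 1.31 A 2926 [-55.6, 33.0, -25.5, 25.7] origin [593.1 -93.4] [593.3 -93.4] (88.59242248535156, 51.18625259399414)
red scene ang 3.22 A 3564 [-61.0, 39.0, -27.3, 26.2] origin [594.2 -94.5] [594.9 -95.5] (100.23881530761719, 53.186344146728516)
```

View pics/c5.png

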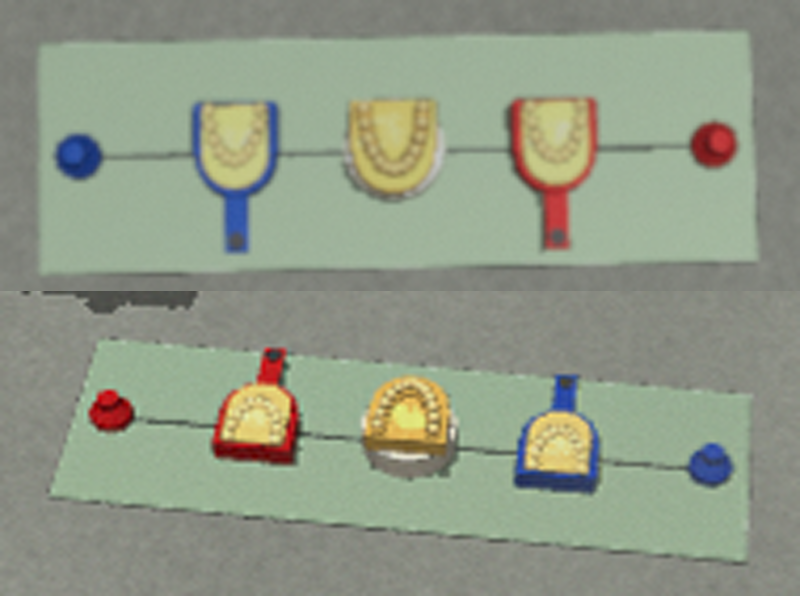

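View pics/t5.png

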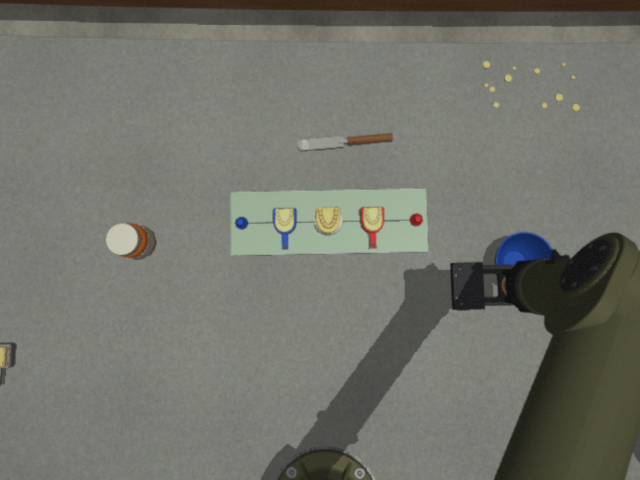

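The trays and the disc with the cast are in one row, within about 1.5 mm of target. Both handles are square to the near edge, the bystanders have not moved, and the arm is clear.

```bash
python3 -c "
from bench import ctrl; print(ctrl.close_job())"
```

```text
the job is handed in; nothing more can be done
None
```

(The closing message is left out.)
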